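# Hang the slotted tool-rest plate on the stud of its stand

### The job

Put the yellow slotted grinder rest plate away on the blue stand: lift it out of the wooden rack and slide it sideways, so that the stud enters its slot behind the stud's head, until you feel the closed end of the slot against the stud. To be sure that it is home, keep it lightly pressed there, with about 5 N and never over 12 N, for about a second; then let it down so that it hangs freely by the notch at the slot's end. The stud may be locked anywhere along its adjusting slot, so go by feel: keep the plate upright all the time, never push or drop the plate hard against the stud or stand, and leave the blue carton and the cold chisel where they are.

Things in the scene. Friction and masses are not known exactly. Their poses are not given: they have to be found in the camera images.
- plate_grip (a point): Centre of the grip tab on top of the yellow steel plate: 138 mm above the plate's lower edge, 16 mm below the tab's top. Tab 30 mm wide, 38 mm high, 8 mm thick, to be gripped from above across its thickness. Axes as plate.
- plate_seat (a point): Where the stud's axis lies when the plate hangs: near the notch's top, mid-thickness and mid-width of the plate, 93 mm above its lower edge, 45 mm below plate_grip, 16 mm above the centre line of the level slot. Axes as plate.
- stud_mid (a point): Middle of the stand's adjusting slot, at stud height (140 mm), half-way along the stud's free length. The level steel stud, 10 mm thick, points along -x; 18 mm free between rear collar (20 mm across) and head (18 across, 5 thick), for the 8 mm plate. It is locked between -14 and +14 mm along y from here: exact place not given, feel or look for it. It is rigid. Axes as stand.
- rack: Wooden rack, fixed, 64 x 110 x 42 mm (x, y, z); origin under its centre. The plate stands in its groove, which runs along y, 10 mm wide, 30 mm deep, floor 12 mm above the bench.
- box_blue: Small blue carton, 67 x 119 x 71 mm, bystander; origin at the centre of its underside.
- cold_chisel: Dark cold chisel, 21 x 160 x 15 mm, lying on the bench, bystander; origin at the centre of its underside.
- plate: Upright yellow slotted plate, 8 mm thick (x, its normal), 80 wide (y), 116 high (z up) plus the tab; 0.25 to 0.5 kg; origin mid lower edge. L-shaped slot 14 mm wide: from its mouth in the -y side edge it runs level, centre line 77 mm up, to a closed end wall 7 mm past mid-width (+y); there a notch 14 mm wide, at mid-width, goes up to 98 mm. Starts standing in the rack.
- stand: Blue stand, fixed; base 110 x 150 x 10 mm, upright, crossbar 76 mm long up to 13 mm above the stud's axis, its front 17 mm behind (+x of) stud_mid. Origin on the bench below the crossbar's front. -x is its front, y along the crossbar, z up. Hang the plate with its axes parallel to these: it comes from the +y side of the stud and slides towards -y.
Things that resemble listed ones, but are neither listed nor needed, are in the scene too. Several things have the shape of the stand; the one meant has the colours described above.

How it is judged:
By the outcome, as a careful person would: the job done as asked, in the order asked, and still so for the second after the job is handed in, with the robot touching nothing.
It also fails if it takes over 51 s, if anything falls off the work surface, if the arm or the gripper's body presses on something with over 40 N, if the wrist force passes 120 N, or if a joint passes its speed limit or range.

### The arm

A 6-joint arm with a two-finger parallel gripper is mounted at the origin on a cart in front of the work surface, level with it; the furniture and walls round the work are solid. World frame = base frame: x ahead of the robot, y to its left, z up, the work surface at z = 0. Lengths are in m, angles in rad, forces in N, time in s.
With the tool pointing down it reaches from about 0.425 to 0.95 m from the base axis. Payload 3.5 kg.
Tool frame: the origin (TCP) lies midway between the tips of the shut fingers; the grasp point (between the pads) lies 19 mm behind it; z points along the fingers, y is the line along which they close (so a half turn about z gives the same grasp; the last joint's range is limited). The gripper opens to 85 mm and grips with 20 to 120 N. Pads are 22 mm wide; open, the fingers measure 114 mm over their backs; the gripper's body (76 mm by 85 mm) begins 54 mm behind the grasp point. The pads swing forward as they close: fully open they stand 13 mm farther back than shut.
Start: joints at [0.999, 0.286, 1.577, -0, 1.279, -0.15], TCP at [0.276, 0.616, 0.231] pointing down, gripper open.
Joint ranges: [-2.77, 2.77], [-0.9, 2.22], [0.21, 2.48], [-1.53, 4.67], [0.24, 2.81], [-2.84, 2.84]. Speed limits (rad/s): [2.79, 2.79, 3.14, 3.14, 3.14, 3.14].

### API

Orientations are given as a unit quaternion [x, y, z, w].
In Python, from plant import ctrl gives the robot as it stands. The module is installed in compiled form; this text tells all that it offers.
- The arm moves only by the shell command python3 -m inch 'ROWS' [FORCE]. ROWS is JSON, a list of rows, each a list of 5 numbers: the closure, from 0 (fully open) to 1 (shut), then the shift along the tool's x, y, z in m, then the turn about the tool's z in degrees. A call has 1 to 5 rows; each row is the pose to reach, as a shift and turn from the pose commanded when the call began, along the tool's axes at that moment; what a row does not reach only later rows make up. A row lasts 1/12 s, in which the tool goes at most 41.7 mm and 7.16 degrees, less where a joint would pass 70% of its speed; a pose out of reach is approached as far as the arm can. A call with a gripper value outside its range is refused whole. The fingers move at their own pace and stop on an object; FORCE is the grip in N (left out, the last holds). Time passes only in rows, so rows that repeat a pose let the fingers close. It gives the time, the measured TCP pose, the force, the opening and the grip force at its end, in the units of the state.
- ctrl.get_state(): the state, without advancing time (a new reading comes with each control period).
- ctrl.read_camera(name): name is "side" or "top"; returns a dict with "pixels" (384x512x3 uint8, red, green, blue), "depth" (384x512 float32, m along the optical axis (not along the pixel's ray), 0 where there is no reading), "fx", "fy", "cx", "cy" (pixels), "xyz" and "rotation" of the camera in the world. Camera axes: x right, y down, z forward; pixel columns grow to the right and rows downward; lengths in m; the calibration is good to about 2 mm. A picture is of the moment at which its call begins.
- ctrl.sign_off(): hands the job in; it is judged then, once.
Trained networks look in a picture, given as the dict that the camera call returned (one of the last four; its "shot" number tells which), for a name from the list of things; names that differ only in an ending like _2 or _b are one class to them, and where a whole thing is asked for, a point or a joint stands for the part that bears it (a point fixed in the world has none). Each returns a list of dicts, best first, with "score" (0 to 1); they miss things now and then, are a little off and sometimes report something else, mostly with a low value. They report only what shows in the picture. A call takes as long as a camera call. They do not tell look-alikes from the thing itself.
- ctrl.spot_in(query, picture): "at" ([column, row] in pixels, amid what is visible of it).
- ctrl.tip_of(query, picture): "at" ([column, row] in pixels: a listed point, or the origin of a listed thing).
The state is a dict: "time": time; "qpos": joint angles; "dq": joint speeds; "joint_efforts": joint torques, N m; "eef_pos": TCP position; "tcp_rot": TCP orientation; "contact_force": force on the tool from outside, world axes, zero at the start; "wrist_torque": the same for the moment, N m; "opening": opening from 0.0 (shut) to 1.0 (fully open); "finger_force": force on a finger pad.
Only numpy, scipy, OpenCV 4.12 (cv2) and the standard library are available. Lean on these libraries where they do the work, as an engineer would, in place of code of your own. Each camera call takes 0.05 s, during which the arm holds its last target. There are 200 camera calls.

## Working session

There is one attempt and no reset: what is moved stays moved. The work goes in short steps, Python scripts to look and compute and a shell command to move; the robot and the scene stay as the last step left them, time stands still between calls to the robot, and variables do not carry over. Pictures are saved under pics/ and viewed, at most 10 in all, crops included, and the job is handed in when it is done.

```bash
mkdir -p pics; cat > h.py <<'E'
import numpy as np, cv2
from plant import ctrl
def P(c,u,v,d=None):
    if d is None:
        w=c["depth"][int(v)-1:int(v)+2,int(u)-1:int(u)+2]; w=w[w>0]; d=np.median(w) if w.size else 0
    return np.array(c["xyz"])+np.array(c["rotation"]).reshape(3,3)@np.array([(u-c["cx"])/c["fx"]*d,(v-c["cy"])/c["fy"]*d,d])
def cloud(c):
    v,u=np.mgrid[:384,:512]; d=c["depth"]
    p=np.stack([(u-c["cx"])/c["fx"]*d,(v-c["cy"])/c["fy"]*d,d],-1)
    return p@np.array(c["rotation"]).reshape(3,3).T+np.array(c["xyz"])
def save(c,n): cv2.imwrite("pics/"+n,c["pixels"][:,:,::-1])
E
python3 - <<'E'
from h import *
ims=[]
for n in("side","top"):
    c=ctrl.read_camera(n); ims.append(c["pixels"][:,:,::-1]); np.savez("pics/%s.npz"%n,**{k:c[k] for k in("pixels","depth","fx","fy","cx","cy","xyz","rotation")})
    print(n,np.round(c["xyz"],3),np.round(np.array(c["rotation"]).ravel(),2),c["fx"])
    for q in("plate_grip","plate_seat","stud_mid","rack","stand","plate","box_blue","cold_chisel"):
        for f in(ctrl.tip_of,ctrl.spot_in):
            try: r=f(q,c)
            except Exception as e: print(q,f.__name__,e); continue
            print(q,f.__name__,[(np.round(x["at"]).astype(int).tolist(),round(x["score"],2),np.round(P(c,*x["at"]),3).tolist()) for x in r[:4]])
    save(c,n+"0.png")
s=ctrl.get_state();print(s)
E
```

```text
side [0.53  0.671 0.729] [ 0.01  0.91 -0.42  0.  ] 347.1412785586465Traceback (most recent call last):
  File "<stdin>", line 10, in <module>
  File "h.py", line 6, in P
    return np.array(c["xyz"])+np.array(c["rotation"]).reshape(3,3)@np.array([(u-c["cx"])/c["fx"]*d,(v-c["cy"])/c["fy"]*d,d])
                              ~~~~~~~~~~~~~~~~~~~~~~~~~~~~~~~^^^^^
ValueError: cannot reshape array of size 4 into shape (3,3)
```

Rotation is a quaternion.

```bash
sed -i 's/np.array(c\["rotation"\]).reshape(3,3)/R(c)/; 2a from scipy.spatial.transform import Rotation\ndef R(c): return Rotation.from_quat(c["rotation"]).as_matrix()' h.py
cat > look.py <<'E'
import sys
from h import *
tag=sys.argv[1]; qs=sys.argv[2].split(",")
for n in("side","top"):
    c=ctrl.read_camera(n); np.savez("pics/%s%s.npz"%(n,tag),**{k:c[k] for k in("pixels","depth","fx","fy","cx","cy","xyz","rotation")})
    print(n,np.round(c["xyz"],3),c["fx"])
    for q in qs:
        for f in(ctrl.tip_of,ctrl.spot_in):
            try: r=f(q,c)
            except Exception as e: print(q,f.__name__,e); continue
            print(q,f.__name__,[(np.round(x["at"]).astype(int).tolist(),round(x["score"],2),np.round(P(c,*x["at"]),3).tolist()) for x in r[:4]])
    save(c,n+tag+".png")
s=ctrl.get_state();print(s)
E
python3 look.py 0 plate_grip,plate_seat,stud_mid,rack,stand,plate,box_blue,cold_chisel
```

```text
side [0.53  0.671 0.729] 347.1412785586465
plate_grip call [([275, 279], 0.67, [0.502, 0.27, 0.164])]
plate_grip call [([273, 298], 0.81, [0.505, 0.288, 0.127]), ([196, 261], 0.69, [0.682, 0.147, 0.069]), ([228, 190], 0.43, [0.628, -0.164, 0.024]), ([313, 198], 0.41, [0.363, -0.134, 0.011])]
plate_seat call [([273, 290], 0.85, [0.502, 0.213, 0.041]), ([277, 314], 0.72, [0.495, 0.273, 0.041])]
plate_seat call [([275, 293], 0.71, [0.502, 0.277, 0.127])]
stud_mid call [([238, 156], 0.81, [0.605, -0.375, 0.009]), ([246, 115], 0.71, [0.582, -0.705, -0.004])]
stud_mid call [([228, 188], 0.62, [0.625, -0.165, 0.033]), ([239, 143], 0.56, [0.598, -0.395, 0.053])]
rack call [([279, 318], 0.89, [0.492, 0.284, 0.042])]
rack call [([273, 318], 0.83, [0.505, 0.299, 0.07])]
stand call [([245, 149], 0.81, [0.578, -0.421, 0.009]), ([234, 194], 0.58, [0.61, -0.162, 0.009]), ([239, 157], 0.49, [0.601, -0.373, 0.007])]
stand call [([227, 188], 0.97, [0.631, -0.168, 0.031]), ([239, 143], 0.56, [0.599, -0.398, 0.048])]
plate call [([277, 317], 0.82, [0.497, 0.292, 0.062])]
plate call [([275, 296], 0.83, [
[... 1441 characters left out ...]
2])]
{'time': 1.8, 'qpos': array([ 9.99016103e-01,  2.86307286e-01,  1.57668845e+00, -5.21516824e-06,
        1.27859289e+00, -1.50005302e-01]), 'dq': array([-0.00052856, -0.00191587, -0.00196064,  0.00052943, -0.00025983,
       -0.00110369]), 'joint_efforts': array([-8.00732732e-05, -4.05947793e+01, -2.92931145e+01, -1.55080065e-04,
        5.13367340e-04, -6.11502657e-06]), 'eef_pos': array([0.27630511, 0.61584927, 0.23132626]), 'tcp_rot': array([2.09327047e-01, 9.77845687e-01, 1.00210006e-06, 3.04719982e-06]), 'contact_force': array([-0.10993206,  1.2951548 ,  0.21674843]), 'wrist_torque': array([-0.02573506,  0.04030474,  0.05580572]), 'finger_force': 0.0, 'opening': 0.9979445036747704}
```

View pics/side0.png

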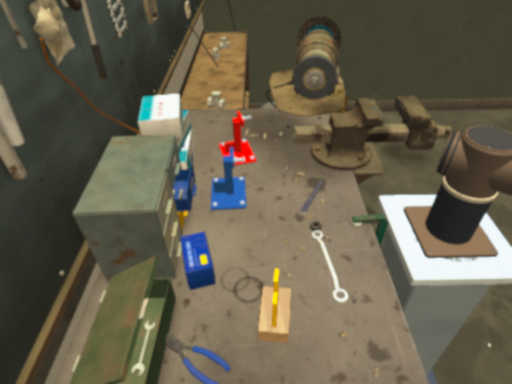

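View pics/top0.png

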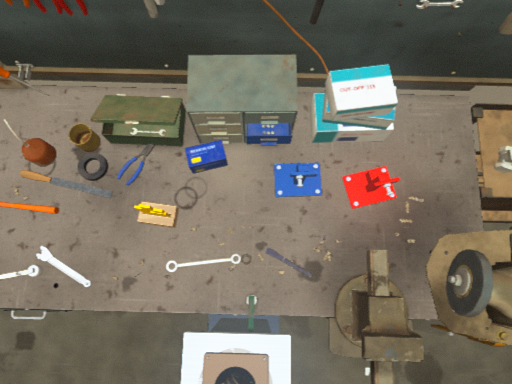

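The blue stand is at top (298,180) and side (228,188). The red one, at top (372,188) and side (238,145), is a look-alike, so blue fits the description. The plate is in its rack at top (153,210). Next I take the geometry from the depth data and make one enlarged crop.

```bash
cat > geo.py <<'E'
from h import *
for n in("side","top"):
    c=dict(np.load("pics/%s0.npz"%n)); X=cloud(c); hsv=cv2.cvtColor(c["pixels"],cv2.COLOR_RGB2HSV)
    H,S,V=[hsv[...,i].astype(int) for i in range(3)]; ok=c["depth"]>0
    u=np.arange(512)[None]; v=np.arange(384)[:,None]
    def rect(m,lab,zl):
        m=m&ok&(X[...,2]>zl[0])&(X[...,2]<zl[1]); p=X[m]
        if len(p)<8: print(n,lab,len(p)); return
        r=cv2.minAreaRect((p[:,:2]*1000).astype(np.float32)); print(n,lab,len(p),np.round(r[0],1),np.round(r[1],1),round(r[2],1),'z',np.round(np.percentile(p[:,2],[2,50,98]),3), 'xy',np.round(p[:,:2].min(0),3),np.round(p[:,:2].max(0),3))
    near=lambda x,y,r:(abs(X[...,0]-x)<r)&(abs(X[...,1]-y)<r)
    Y=(H>18)&(H<34)&(S>170)&near(.5,.26,.09)
    rect(Y,'plate',(.05,.2)); rect(Y,'tab',(.133,.2)); rect(near(.5,.26,.09),'racktop',(.035,.047))
    B=(H>95)&(H<125)&(S>90)&near(.6,-.175,.1)
    rect(B,'base',(.004,.016)); rect(B,'bar',(.1,.18))
    rect(near(.6,-.175,.08),'all high',(.12,.18)); rect(near(.6,-.175,.08)&(S<90),'steel',(.12,.17))
    rect(near(.67,.13,.1),'carton',(.06,.08))
    a=(slice(140,220),slice(200,280)) if n=="side" else (slice(150,210),slice(265,345))
    b=(slice(255,345),slice(230,320)) if n=="side" else (slice(185,245),slice(115,195))
    im=[cv2.resize(c["pixels"][s][:,:,::-1],(400,300),interpolation=cv2.INTER_CUBIC) for s in(a,b)]
    out=np.hstack(im) if n=="side" else np.vstack([out,np.hstack(im)])
cv2.imwrite("pics/crop0.png",out)
E
python3 geo.py
```

```text
side plate 234 [500.8 273.5] [54.5  8. ] 83.3 z [0.055 0.128 0.167] xy [0.494 0.247] [0.508 0.301]
side tab 93 [499.5 261.6] [29.1  7.8] 82.0 z [0.134 0.165 0.168] xy [0.494 0.247] [0.504 0.276]
side racktop 1171 [499.1 258.4] [111.6  64. ] 83.2 z [0.038 0.042 0.044] xy [0.462 0.202] [0.537 0.316]
side base 739 [ 629.  -177.4] [107.9 150.5] 3.8 z [0.006 0.01  0.013] xy [ 0.573 -0.254] [ 0.686 -0.1  ]
side bar 137 [ 620.4 -171.6] [27.6 65.8] 2.7 z [0.102 0.138 0.154] xy [ 0.605 -0.205] [ 0.635 -0.139]
side all high 200 [ 607.8 -174.3] [52.2 70.4] 40.0 z [0.123 0.142 0.154] xy [ 0.572 -0.217] [ 0.635 -0.139]
side steel 53 [ 608.2 -159.9] [34.4 63.9] 76.0 z [0.131 0.143 0.153] xy [ 0.575 -0.184] [ 0.635 -0.141]
side carton 1298 [702.6 138.7] [189.7 128. ] 79.6 z [0.062 0.07  0.077] xy [0.642 0.034] [0.77  0.229]
top plate 200 [498.8 258.1] [79.2  8.2] 83.3 z [0.054 0.124 0.167] xy [0.491 0.219] [0.507 0.297]
top tab 53 [498.9 258.3] [29.7  7.7] 83.6 z [0.139 0.164 0.168] xy [0.494 0.243] [0.504 0.273]
top racktop 539 [498.9 256.5] [111.1  64.1] 83.3 z [0.037 0.041 0.046] xy [0.461 0.2  ] [0.534 0.314]
top base 1103 [ 628.8 -179.2] [109.5 147.9] 3.5 z [0.006 0.01  0.014] xy [ 0.571 -0.255] [ 0.686 -0.102]
top bar 185 [ 608.5 -180.5] [55.8 59.8] 45.8 z [0.13  0.146 0.156] xy [ 0.576 -0.217] [ 0.636 -0.144]
top all high 254 [ 608.3 -177.3] [53.4 69.2] 39.1 z [0.134 0.145 0.156] xy [ 0.571 -0.217] [ 0.636 -0.144]
top steel 72 [ 588.6 -181.2] [33.3 47.8] 3.5 z [0.138 0.145 0.15 ] xy [ 0.571 -0.204] [ 0.606 -0.156]
top carton 940 [700.1 134. ] [195.4 123.2] 84.1 z [0.062 0.07  0.076] xy [0.641 0.031] [0.769 0.229]
```

View pics/crop0.png

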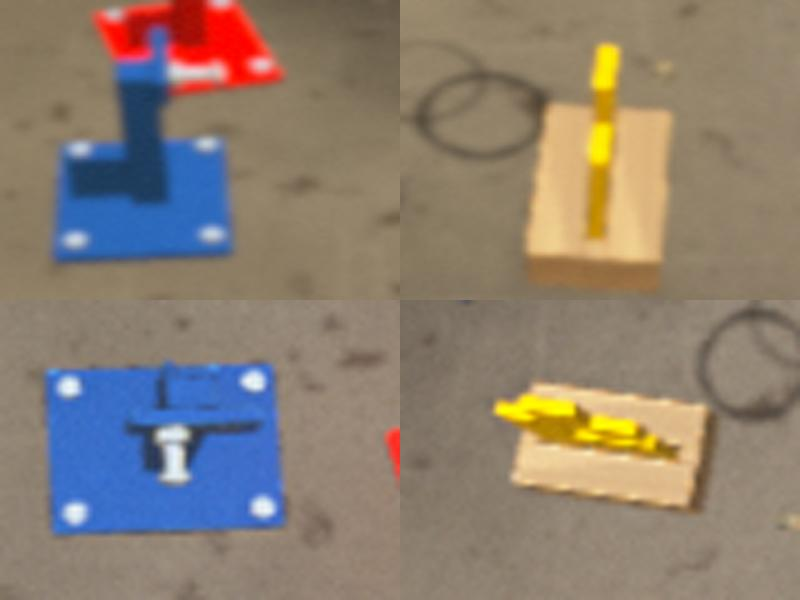

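```bash
python3 - <<'E'
from h import *
a=np.deg2rad(3.6); ex=np.array([np.cos(a),np.sin(a)]); ey=np.array([-ex[1],ex[0]]); o=np.array([.629,-.1785])
for n in("side","top"):
    c=dict(np.load("pics/%s0.npz"%n)); X=cloud(c); S=cv2.cvtColor(c["pixels"],cv2.COLOR_RGB2HSV)[...,1]
    d=X[...,:2]-o; sx=d@ex*1000; sy=d@ey*1000; z=X[...,2]*1000
    m=(abs(sx)<75)&(abs(sy)<60)&(z>118)&(z<175)&(c["depth"]>0)
    for lo in range(-65,30,5):
        k=m&(sx>=lo)&(sx<lo+5)
        if k.sum(): print(n,lo,k.sum(),'y',np.round([sy[k].min(),sy[k].mean(),sy[k].max()],1),'z',np.round([z[k].min(),z[k].max()],1),'S',int(S[k].mean()))
E
```

```text
side -60 4 y [16.9 19.5 23.4] z [137.5 146.4] S 116
side -55 9 y [ 6.2 15.5 19.7] z [137.2 149.5] S 75
side -50 3 y [16.5 17.5 19.2] z [141.5 146.9] S 48
side -45 6 y [12.6 16.  19.8] z [138.8 146.5] S 46
side -40 6 y [11.4 14.8 16.2] z [139.7 145.5] S 39
side -35 10 y [ 8.8 16.9 22.3] z [137.  149.5] S 64
side -30 14 y [-32.4   5.9  22.2] z [134.8 151.6] S 65
side -25 37 y [-33.6  16.3  40.5] z [131.  153.9] S 106
side -20 35 y [-37.2   9.5  38.3] z [130.  154.7] S 151
side -15 15 y [-13.5   8.6  18. ] z [119.8 140.6] S 173
side -10 21 y [-15.5   6.3  16.3] z [122.3 142.2] S 171
side -5 21 y [-17.6   5.3  15.2] z [119.5 141.3] S 170
side 0 16 y [-9.2 10.  15.9] z [118.7 140.5] S 144
side 5 8 y [-8.4  5.  12.6] z [129.5 140.1] S 81
top -60 6 y [ 5.5 13.1 20. ] z [140.  146.7] S 41
top -55 11 y [ 2.7 11.3 19.5] z [139.  149.9] S 32
top -50 4 y [ 8.1 12.  14.2] z [142.2 146.2] S 17
top -45 7 y [ 7.9 12.  16.1] z [138.  146.1] S 20
top -40 7 y [ 7.4 11.4 16. ] z [140.9 146. ] S 20
top -35 12 y [ 4.8 11.8 19.3] z [139.7 150.6] S 17
top -30 32 y [-36.3   1.4  26.5] z [133.8 157.3] S 60
top -25 72 y [-37.5  -0.8  36. ] z [129.  155.8] S 154
top -20 34 y [-37.8  -2.8  35.9] z [148.1 156.1] S 179
top -15 12 y [-36.   -6.8  11.6] z [137.9 147.8] S 171
top -10 19 y [-14.8  -0.8  13.5] z [134.4 143.2] S 177
top -5 17 y [-15.2   0.5  13.5] z [133.6 143.8] S 178
top 0 20 y [-15.7  -0.9  13. ] z [135.9 142.3] S 179
top 5 1 y [-12.9 -12.9 -12.9] z [139.3 139.3] S 175
```

```bash
cat > to.py <<'E'
import sys
from h import *
# args: x y z(mm) yaw(deg of tool y); prints tool-frame shift from measured pose
t=np.array([float(a) for a in sys.argv[1:5]]); s=ctrl.get_state(); M=Rotation.from_quat(s["tcp_rot"]).as_matrix()
d=M.T@(t[:3]/1000-s["eef_pos"]); yaw=np.degrees(np.arctan2(M[1,1],M[0,1])); print('t',round(s["time"],2),'pos',np.round(s["eef_pos"]*1000,1),'yaw',round(yaw,2),'tilt',np.round(M[:2,2],4),'F',np.round(s["contact_force"],1),'shift mm',np.round(d*1000,1),'turn',round((yaw-t[3]+180)%360-180,2))
E
python3 -m inch '[[0,-0.35,-0.235,0,72.5],[0,-0.35,-0.235,0,72.5],[0,-0.35,-0.235,0,72.5],[0,-0.35,-0.235,0,72.5],[0,-0.35,-0.235,0,72.5]]' 40; python3 to.py 499 258.2 190 -6.7
```

```text
time: 2.22
eef_pos: [0.3871, 0.4375, 0.2314]
tcp_rot: [0.502, 0.865, 0.0, 0.0]
contact_force: [1.0, -0.8, -0.2]
opening: 0.997
finger_force: 0.0
t 2.22 pos [387.1 437.5 231.4] yaw 29.71 tilt [0.0004 0.0002] F [ 1.  -0.8 -0.2] shift mm [-211.2    8.3   41.4] turn 36.41
```

```bash
python3 -m inch '[[0,-0.211,0.008,0,36.4],[0,-0.211,0.008,0.01,36.4],[0,-0.211,0.008,0.02,36.4],[0,-0.211,0.008,0.04,36.4],[0,-0.211,0.008,0.041,36.4]]'>/dev/null;python3 -m inch '[[0,0,0,0,0],[0,0,0,0,0]]'>/dev/null; python3 to.py 499 258.2 131 -6.7; python3 look.py 1 plate_grip | grep -v None; sed 's/0.npz/1.npz/' geo.py > geo1.py; python3 geo1.py | grep -E "tab|plate"
```

```text
t 2.8 pos [494.8 265.8 192.6] yaw -5.98 tilt [-0.0024 -0.0005] F [ 0.2 -0.2  0.4] shift mm [-7.   5.1 61.6] turn 0.72
side [0.53  0.671 0.729] 347.1412785586465
plate_grip call []
plate_grip call [([274, 300], 0.75, [0.503, 0.292, 0.127]), ([228, 191], 0.31, [0.626, -0.163, 0.023])]
top [ 0.323 -0.047  1.131] 358.836311337243
plate_grip call [([142, 206], 0.75, [0.498, 0.264, 0.164])]
plate_grip call [([152, 207], 0.5, [0.501, 0.244, 0.142])]
{'time': 3.1, 'qpos': array([3.18316823e-01, 7.28603396e-02, 1.89109066e+00, 1.28456230e-04,
       1.17634181e+00, 4.16714458e-01]), 'dq': array([-0.00141914,  0.00189895,  0.00264882, -0.00158612,  0.00033183,
        0.00139391]), 'joint_efforts': array([-2.12385845e-01, -3.09571481e+01, -2.81060457e+01, -6.29532442e-03,
       -3.01826374e-03, -8.58254498e-04]), 'eef_pos': array([0.49410812, 0.2690878 , 0.19446933]), 'tcp_rot': array([7.41042344e-01, 6.71457979e-01, 6.18069635e-04, 2.09548540e-04]), 'contact_force': array([-0.3074492 , -0.0283094 ,  0.11544719]), 'wrist_torque': array([0.00381237, 0.00501818, 0.01635864]), 'finger_force': 0.0, 'opening': 0.9966891553317925}
side plate 235 [500.7 272.6] [57.3  8. ] 83.4 z [0.056 0.128 0.167] xy [0.494 0.245] [0.508 0.301]
side tab 94 [499.4 261. ] [29.6  7.9] 82.7 z [0.134 0.165 0.167] xy [0.494 0.246] [0.504 0.276]
top plate 201 [498.9 257.8] [80.7  8.2] 83.6 z [0.053 0.124 0.168] xy [0.49  0.218] [0.507 0.298]
top tab 55 [498.9 257.9] [31.2  7.7] 82.2 z [0.134 0.164 0.169] xy [0.493 0.243] [0.504 0.273]
```

```bash
python3 to.py 499.2 258 131 -6.7
```

```text
t 3.1 pos [494.1 269.1 194.5] yaw -5.64 tilt [0.0012 0.0005] F [-0.3 -0.   0.1] shift mm [-10.6   6.1  63.5] turn 1.06
```

```bash
python3 -m inch '[[0,-0.0105,0.006,0,1],[0,-0.0105,0.006,0.015,1],[0,-0.0105,0.006,0.02,1],[0,-0.0105,0.006,0.02,1],[0,-0.0105,0.006,0.02,1]]'>/dev/null; python3 to.py 499.2 258 131 -6.7
```

```text
t 3.52 pos [499.  256.6 173.3] yaw -6.78 tilt [-0.0011 -0.0004] F [ 0.2 -0.1  0.4] shift mm [ 1.5  0.1 42.3] turn -0.08
```

```bash
python3 -m inch '[[0,0.001,0,0.02,0],[0,0.001,0,0.042,0],[0,0.001,0,0.042,0],[0.3,0.001,0,0.042,0],[0.6,0.001,0,0.042,0]]' 40 >/dev/null;python3 to.py 499.2 258 131 -6.7;  python3 -m inch '[[0.8,0,0,0,0],[0.9,0,0,0,0],[1,0,0,0,0],[1,0,0,0,0],[1,0,0,0,0]]' 50;python3 -m inch '[[1,0,0,0,0],[1,0,0,0,0]]' ; python3 to.py 499.2 258 131 -6.7
```

```text
t 3.93 pos [500.2 257.9 133. ] yaw -6.78 tilt [0.0016 0.0004] F [ 0.3  0.4 -0.4] shift mm [-0. -1.  2.] turn -0.08
time: 4.35
eef_pos: [0.4999, 0.2578, 0.1325]
tcp_rot: [0.748, 0.664, 0.001, 0.0]
contact_force: [0.5, 0.5, 2.4]
opening: 0.083
finger_force: 49.6
time: 4.52
eef_pos: [0.5, 0.2578, 0.1325]
tcp_rot: [0.748, 0.664, 0.001, 0.0]
contact_force: [-0.2, -0.0, 3.3]
opening: 0.086
finger_force: 49.6
t 4.52 pos [500.  257.8 132.5] yaw -6.79 tilt [0.0013 0.0004] F [-0.2 -0.   3.3] shift mm [ 0.1 -0.8  1.5] turn -0.09
```

```bash
python3 -m inch '[[1,0,0,-0.005,0],[1,0,0,-0.015,0],[1,0,0,-0.03,0],[1,0,0,-0.051,0],[1,0,0,-0.051,0]]' 80; python3 -m inch '[[1,0,0,0,0],[1,0,0,0,0]]' ; python3 to.py 580.1 -101.5 183.5 3.6
```

```text
time: 4.93
eef_pos: [0.5013, 0.2583, 0.1868]
tcp_rot: [0.748, 0.664, 0.003, 0.001]
contact_force: [1.2, 1.1, -2.7]
opening: 0.085
finger_force: 78.4
time: 5.1
eef_pos: [0.4985, 0.2574, 0.1814]
tcp_rot: [0.748, 0.664, -0.001, -0.001]
contact_force: [0.1, -1.0, -4.5]
opening: 0.084
finger_force: 78.3
t 5.1 pos [498.5 257.4 181.4] yaw -6.79 tilt [-0.0023 -0.0007] F [ 0.1 -1.  -4.5] shift mm [-346.8  123.4   -2.1] turn -10.39
```

```bash
python3 -m inch '[[1,-0.02,0.007,-0.002,-1],[1,-0.05,0.018,-0.002,-3],[1,-0.09,0.032,-0.002,-5],[1,-0.13,0.046,-0.002,-7],[1,-0.17,0.06,-0.002,-10.4]]'; python3 to.py 580.1 -101.5 183.5 3.6
```

```text
time: 5.52
eef_pos: [0.5372, 0.0825, 0.1826]
tcp_rot: [0.683, 0.73, -0.001, -0.001]
contact_force: [1.5, 0.1, -3.8]
opening: 0.083
finger_force: 78.3
t 5.52 pos [537.2  82.5 182.6] yaw 3.8 tilt [-0.0037  0.0002] F [ 1.5  0.1 -3.8] shift mm [-186.5   30.6   -1.1] turn 0.2
```

```bash
python3 -m inch '[[1,-0.04,0.007,-0.001,0],[1,-0.08,0.014,-0.001,0],[1,-0.115,0.021,-0.001,0],[1,-0.145,0.027,-0.001,0],[1,-0.165,0.031,-0.001,0]]' >/dev/null;python3 -m inch '[[1,0,0,0,0],[1,0,0,0,0],[1,0,0,0,0]]'; python3 to.py 580.1 -101.5 183.5 3.6;python3 look.py 2 plate_grip,stud_mid | grep -v time; python3 - <<'E'
from h import *
a=np.deg2rad(3.6); ex=np.array([np.cos(a),np.sin(a)]); ey=np.array([-ex[1],ex[0]]); o=np.array([.629,-.1785])
im=[]
for n in("side","top"):
    c=dict(np.load("pics/%s2.npz"%n)); X=cloud(c); hsv=cv2.cvtColor(c["pixels"],cv2.COLOR_RGB2HSV).astype(int)
    d=X[...,:2]-o; sx=d@ex*1000; sy=d@ey*1000; z=X[...,2]*1000
    m=(hsv[...,0]>18)&(hsv[...,0]<34)&(hsv[...,1]>150)&(abs(sx+45)<60)&(abs(sy-80)<80)&(z>40)&(z<240)&(c["depth"]>0)
    r=cv2.minAreaRect(np.c_[sx[m],sy[m]].astype(np.float32)); print(n,m.sum(),r,z[m].min(),z[m].max(),np.percentile(sy[m],[1,99]),np.percentile(sx[m],[1,50,99]))
    s=(slice(120,220),slice(180,300)) if n=="side" else (slice(150,230),slice(230,330))
    im.append(cv2.resize(c["pixels"][s][:,:,::-1],(400,330),interpolation=cv2.INTER_CUBIC))
cv2.imwrite("pics/crop2.png",np.hstack(im))
E
```

```text
time: 6.18
eef_pos: [0.5787, -0.0781, 0.1839]
tcp_rot: [0.685, 0.729, -0.001, -0.002]
contact_force: [0.7, 0.9, -4.2]
opening: 0.083
finger_force: 78.3
t 6.18 pos [578.7 -78.1 183.9] yaw 3.6 tilt [-0.0033  0.0017] F [ 0.7  0.9 -4.2] shift mm [-23.5  -0.1   0.4] turn 0.0
side [0.53  0.671 0.729] 347.1412785586465
plate_grip call [([238, 163], 0.72, [0.584, -0.068, 0.199])]
plate_grip call [([240, 186], 0.6, [0.58, -0.037, 0.147])]
stud_mid call [([239, 158], 0.88, [0.581, -0.067, 0.216])]
stud_mid call [([226, 191], 0.78, [0.633, -0.164, 0.023]), ([247, 153], 0.43, [0.558, -0.071, 0.227])]
top [ 0.323 -0.047  1.131] 358.836311337243
plate_grip call []
plate_grip call [([207, 157], 0.36, [0.677, 0.108, 0.068])]
stud_mid call [([304, 183], 0.92, [0.615, -0.201, 0.01]), ([388, 190], 0.73, [0.567, -0.42, 0.142])]
stud_mid call [([307, 184], 0.9, [0.614, -0.21, 0.009]), ([368, 188], 0.9, [0.6, -0.398, 0.033])]
        1.16591830e+00, -3.71472420e-01]), 'dq': array([-0.00271453,  0.00130512, -0.00383369,  0.00098302,  0.0001126 ,
       -0.00106861]), 'joint_efforts': array([ 6.12286641e-02
[... 172 characters left out ...]
[6.84289161e-01, 7.29210757e-01, 5.25833744e-05, 1.18998239e-04]), 'contact_force': array([ 0.22629137, -0.7801445 , -3.32745334]), 'wrist_torque': array([-0.05871184, -0.01557555, -0.1006336 ]), 'finger_force': 78.34112271666527, 'opening': 0.0797655213778057}
side 120 ((-42.893882751464844, 120.78042602539062), (54.35597229003906, 10.271686553955078), 89.66989135742188) 67.339657333079 231.73036422773592 [ 94.85449749 147.6893584 ] [-48.01153969 -43.91534597 -38.22047496]Traceback (most recent call last):
  File "<stdin>", line 8, in <module>
    return umr_minimum(a, axis, None, out, keepdims, initial, where)
ValueError: zero-size array to reduction operation minimum which has no identity
```

```bash
python3 -m inch '[[1,0,0,0,0],[1,0,0,0,0],[1,0,0,0,0],[1,0,0,0,0]]' |grep eef; python3 to.py 580.1 -101.5 183.5 3.6
```

```text
eef_pos: [0.5798, -0.0789, 0.1857]
t 7.02 pos [579.8 -78.9 185.7] yaw 3.61 tilt [-0.  0.] F [-0.2 -0.4 -4.4] shift mm [-22.6  -1.2   2.2] turn 0.01
```

```bash
python3 -m inch '[[1,-0.005,-0.0006,0.002,0],[1,-0.013,-0.0006,0.002,0],[1,-0.022,-0.0006,0.002,0],[1,-0.03,-0.0006,0.002,0],[1,-0.036,-0.0006,0.002,0]]' | grep -E "eef|contact"; python3 -m inch '[[1,0,0,0,0],[1,0,0,0,0],[1,0,0,0,0],[1,0,0,0,0]]' | grep -E "contact"; python3 to.py 582 -171 183.5 3.6; python3 - <<'E'
from h import *
im=[]
for n in("side","top"):
    c=ctrl.read_camera(n)
    s=(slice(120,220),slice(180,300)) if n=="side" else (slice(150,230),slice(230,330))
    im.append(cv2.resize(c["pixels"][s][:,:,::-1],(400,330),interpolation=cv2.INTER_CUBIC))
cv2.imwrite("pics/crop2.png",np.hstack(im))
E
```

```text
eef_pos: [0.5816, -0.1164, 0.1838]
contact_force: [-0.3, -0.2, -4.0]
contact_force: [0.1, -1.0, -3.2]
t 7.77 pos [ 581.5 -114.5  183.7] yaw 3.63 tilt [-0.0001  0.0002] F [ 0.1 -1.  -3.2] shift mm [-56.4  -3.    0.1] turn 0.03
```

View pics/crop2.png

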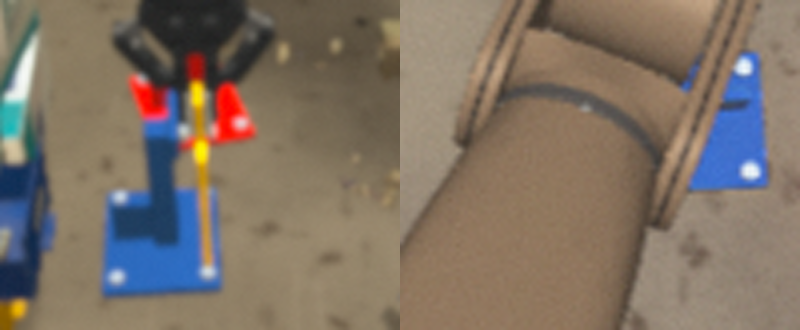

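```bash
for i in 1; do python3 -m inch '[[1,-0.003,0,0,0],[1,-0.005,0,0,0],[1,-0.007,0,0,0],[1,-0.009,0,0,0],[1,-0.011,0,0,0]]' | grep -E "eef|contact"; python3 -m inch '[[1,-0.002,0,0,0],[1,-0.004,0,0,0],[1,-0.006,0,0,0],[1,-0.006,0,0,0]]' | grep -E "eef|contact"; done
```

```text
eef_pos: [0.5822, -0.1261, 0.1837]
contact_force: [0.0, 0.4, -4.0]
eef_pos: [0.5826, -0.1323, 0.1837]
contact_force: [0.1, 0.1, -3.5]
```

```bash
python3 -m inch '[[1,-0.004,0,0,0],[1,-0.008,0,0,0],[1,-0.012,0,0,0],[1,-0.016,0,0,0],[1,-0.018,0,0,0]]' | grep -E "eef|contact"; python3 -m inch '[[1,-0.002,0,0,0],[1,-0.005,0,0,0],[1,-0.007,0,0,0],[1,-0.008,0,0,0],[1,-0.008,0,0,0]]' | grep -E "eef|contact"; python3 to.py 582 -171 183.5 3.6
```

```text
eef_pos: [0.5838, -0.1505, 0.1837]
contact_force: [-0.6, 0.0, -4.4]
eef_pos: [0.5843, -0.158, 0.1837]
contact_force: [1.3, -1.3, -3.4]
t 9.45 pos [ 584.3 -158.   183.7] yaw 3.6 tilt [ 0.0001 -0.0001] F [ 1.3 -1.3 -3.4] shift mm [-12.9  -3.1   0.2] turn -0.0
```

```bash
python3 -m inch '[[1,-0.001,0,0,0],[1,-0.002,0,0,0],[1,-0.003,0,0,0],[1,-0.004,0,0,0],[1,-0.004,0,0,0]]' | grep -E "eef|contact"; python3 -m inch '[[1,-0.001,0,0,0],[1,-0.002,0,0,0],[1,-0.003,0,0,0],[1,-0.003,0,0,0]]' | grep -E "eef|contact"
```

```text
eef_pos: [0.5845, -0.1619, 0.1837]
contact_force: [-0.1, 0.9, -4.0]
eef_pos: [0.5847, -0.1649, 0.1837]
contact_force: [-0.4, -0.1, -4.1]
```

```bash
python3 -m inch '[[1,-0.0005,0,0,0],[1,-0.001,0,0,0],[1,-0.0015,0,0,0],[1,-0.0015,0,0,0]]' | grep -E "eef|contact"
```

```text
eef_pos: [0.5847, -0.1663, 0.1837]
contact_force: [0.7, -0.3, -3.3]
```

```bash
python3 -m inch '[[1,-0.0005,0,0,0],[1,-0.001,0,0,0],[1,-0.0015,0,0,0],[1,-0.0015,0,0,0]]' | grep -E "eef|contact"
```

```text
eef_pos: [0.5849, -0.1678, 0.1837]
contact_force: [0.2, -0.2, -3.5]
```

```bash
python3 -m inch '[[1,-0.0005,0,0,0],[1,-0.001,0,0,0],[1,-0.001,0,0,0]]' | grep -E "eef|contact"
```

```text
eef_pos: [0.5849, -0.1688, 0.1837]
contact_force: [0.1, 0.3, -4.1]
```

```bash
python3 -m inch '[[1,-0.0005,0,0,0],[1,-0.001,0,0,0],[1,-0.001,0,0,0]]' | grep -E "eef|contact"
```

```text
eef_pos: [0.585, -0.1698, 0.1837]
contact_force: [-0.1, -0.8, -2.6]
```

```bash
python3 -m inch '[[1,-0.0004,0,0,0],[1,-0.0008,0,0,0],[1,-0.001,0,0,0],[1,-0.001,0,0,0]]' | grep -E "eef|contact"
```

```text
eef_pos: [0.585, -0.1708, 0.1837]
contact_force: [0.3, 0.2, -3.8]
```

```bash
python3 -m inch '[[1,-0.0004,0,0,0],[1,-0.0008,0,0,0],[1,-0.001,0,0,0],[1,-0.001,0,0,0]]' | grep -E "eef|contact"
```

```text
eef_pos: [0.5851, -0.1718, 0.1837]
contact_force: [0.0, -0.3, -3.3]
```

```bash
python3 -m inch '[[1,-0.0004,0,0,0],[1,-0.0008,0,0,0],[1,-0.001,0,0,0],[1,-0.001,0,0,0]]' | grep -E "eef|contact"
```

```text
eef_pos: [0.5852, -0.1728, 0.1837]
contact_force: [-0.6, -0.6, -3.0]
```

```bash
python3 -m inch '[[1,-0.0004,0,0,0],[1,-0.0008,0,0,0],[1,-0.001,0,0,0],[1,-0.001,0,0,0]]' | grep -E "eef|contact"
```

```text
eef_pos: [0.5852, -0.1733, 0.1837]
contact_force: [0.1, 1.9, -2.4]
```

```bash
python3 -m inch '[[1,-0.0003,0,0,0],[1,-0.0005,0,0,0],[1,-0.0005,0,0,0]]' | grep -E "eef|contact"
```

```text
eef_pos: [0.5852, -0.1735, 0.1836]
contact_force: [0.1, 4.2, -3.0]
```

```bash
python3 -m inch '[[1,-0.0002,0,0,0],[1,-0.0002,0,0,0],[1,-0.0002,0,0,0],[1,-0.0002,0,0,0]]' | grep -E "eef|contact|time"; python3 -m inch '[[1,0,0,0,0],[1,0,0,0,0],[1,0,0,0,0],[1,0,0,0,0],[1,0,0,0,0]]' | grep -E "eef|contact|time";python3 -m inch '[[1,0,0,0,0],[1,0,0,0,0],[1,0,0,0,0],[1,0,0,0,0],[1,0,0,0,0]]' | grep -E "eef|contact|time"; python3 to.py 585.2 -173.5 183.5 3.6
```

```text
time: 13.28
eef_pos: [0.5852, -0.1737, 0.1836]
contact_force: [-0.1, 4.7, -1.9]
time: 13.7
eef_pos: [0.5852, -0.1737, 0.1836]
contact_force: [-0.1, 5.2, -3.3]
time: 14.12
eef_pos: [0.5852, -0.1737, 0.1836]
contact_force: [0.2, 5.2, -2.9]
t 14.12 pos [ 585.2 -173.7  183.6] yaw 3.61 tilt [-0.0003  0.0017] F [ 0.2  5.2 -2.9] shift mm [0.2 0.  0.1] turn 0.01
```

```bash
python3 -m inch '[[1,0,0,0,0],[1,0.0006,0,0,0],[1,0.0015,0,0,0],[1,0.0025,0,0,0],[1,0.003,0,0,0]]' | grep -E "eef|contact|time"; python3 -m inch '[[1,0,0,0.002,0],[1,0,0,0.004,0],[1,0,0,0.006,0],[1,0,0,0.008,0],[1,0,0,0.008,0]]' | grep -E "eef|contact|time"
```

```text
time: 14.53
eef_pos: [0.5852, -0.1726, 0.1839]
contact_force: [0.4, -0.1, -4.1]
time: 14.95
eef_pos: [0.5847, -0.1715, 0.1749]
contact_force: [-1.3, -0.4, -4.4]
```

```bash
python3 -m inch '[[1,0,0,0.001,0],[1,0,0,0.002,0],[1,0,0,0.003,0],[1,0,0,0.004,0],[1,0,0,0.004,0]]' | grep -E "eef|contact|time"; python3 -m inch '[[1,0,0,0.0005,0],[1,0,0,0.001,0],[1,0,0,0.0015,0],[1,0,0,0.002,0],[1,0,0,0.002,0]]' | grep -E "eef|contact|time"
```

```text
time: 15.37
eef_pos: [0.585, -0.1713, 0.1714]
contact_force: [-0.5, 0.1, -3.3]
time: 15.78
eef_pos: [0.585, -0.1714, 0.1696]
contact_force: [-0.2, 0.6, -3.7]
```

```bash
python3 -m inch '[[1,0,0,0.0005,0],[1,0,0,0.001,0],[1,0,0,0.001,0],[1,0,0,0.001,0]]' | grep -E "eef|contact|time"
```

```text
time: 16.12
eef_pos: [0.5851, -0.1714, 0.1687]
contact_force: [0.2, -0.3, -4.2]
```

```bash
python3 -m inch '[[1,0,0,0.0005,0],[1,0,0,0.001,0],[1,0,0,0.001,0],[1,0,0,0.001,0]]' | grep -E "eef|contact|time"
```

```text
time: 16.45
eef_pos: [0.585, -0.1714, 0.1676]
contact_force: [0.3, -0.2, -3.3]
```

```bash
python3 -m inch '[[1,0,0,0.0004,0],[1,0,0,0.0008,0],[1,0,0,0.0008,0],[1,0,0,0.0008,0]]' | grep -E "eef|contact|time"
```

```text
time: 16.78
eef_pos: [0.5852, -0.1715, 0.1674]
contact_force: [-0.6, 0.8, -0.2]
```

```bash
python3 -m inch '[[0.88,0,0,0,0],[0.85,0,0,0,0],[0.8,0,0,0,0],[0.7,0,0,0,0],[0.6,0,0,0,0]]' 20 | grep -vE "rot"; python3 -m inch '[[0.5,0,0,0,0],[0.5,0,0,0,0],[0.5,0,0,0,0]]' | grep -vE "rot"
```

```text
time: 17.2
eef_pos: [0.5854, -0.1715, 0.1673]
contact_force: [0.8, -0.6, 0.2]
opening: 0.402
finger_force: 0.0
time: 17.45
eef_pos: [0.5851, -0.1714, 0.1669]
contact_force: [0.3, 0.4, 0.1]
opening: 0.498
finger_force: 0.0
```

```bash
python3 -m inch '[[0.5,0,0,-0.01,0],[0.5,0,0,-0.03,0],[0.5,0,0,-0.06,0],[0.5,0,0,-0.09,0],[0.5,0,0,-0.1,0]]' | grep -E "time|contact"; python3 -m inch '[[0.5,0.04,0,-0.01,0],[0.5,0.08,0,-0.01,0],[0.5,0.12,0,-0.01,0],[0.5,0.16,0,-0.01,0],[0.5,0.19,0,-0.01,0]]' | grep -E "time|contact"; python3 -m inch '[[0.5,0,0,0,0],[0.5,0,0,0,0],[0.5,0,0,0,0],[0.5,0,0,0,0]]' | grep -E "time|eef"; python3 - <<'E'
from h import *
im=[]
a=np.deg2rad(3.6); ex=np.array([np.cos(a),np.sin(a)]); ey=np.array([-ex[1],ex[0]]); o=np.array([.629,-.1785])
for n in("side","top"):
    c=ctrl.read_camera(n); X=cloud(c); hsv=cv2.cvtColor(c["pixels"],cv2.COLOR_RGB2HSV).astype(int)
    d=X[...,:2]-o; sx=d@ex*1000; sy=d@ey*1000; z=X[...,2]*1000
    m=(hsv[...,0]>18)&(hsv[...,0]<34)&(hsv[...,1]>130)&(abs(sx+45)<40)&(abs(sy)<70)&(z>30)&(z<240)&(c["depth"]>0)
    if m.sum(): print(n,m.sum(),'sx',np.percentile(sx[m],[2,50,98]).round(1),'sy',np.percentile(sy[m],[1,50,99]).round(1),'z',z[m].min().round(1),z[m].max().round(1))
    s=(slice(120,220),slice(180,300)) if n=="side" else (slice(150,230),slice(230,330))
    im.append(cv2.resize(c["pixels"][s][:,:,::-1],(400,330),interpolation=cv2.INTER_CUBIC))
cv2.imwrite("pics/crop3.png",np.hstack(im))
E
```

```text
time: 17.87
contact_force: [0.1, -0.9, -0.0]
time: 18.28
contact_force: [0.3, 0.2, -0.2]
time: 18.62
eef_pos: [0.5732, 0.0172, 0.2768]
side 89 sx [-47.5 -43.5 -40.1] sy [ 1.1 48.7 54.3] z 62.4 202.1
top 311 sx [-47.7 -46.7 -39.5] sy [-23.9  15.3  50.9] z 61.6 203.4
```

View pics/crop3.png

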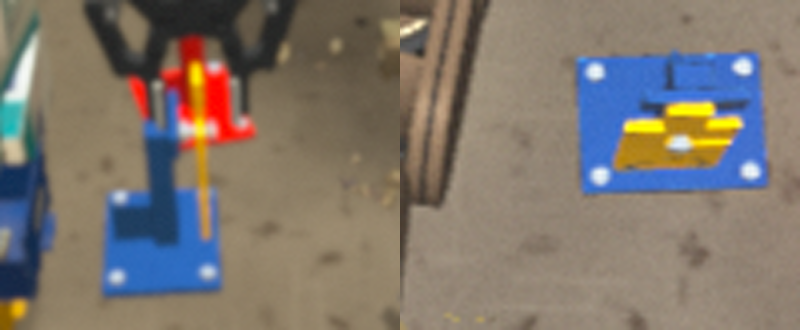

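The crop shows the plate hanging upright with the stud's head in front of it at top crop (680,143). The tab top is at about 202 mm against 201 mm expected, and the gripper is clear.

```bash
python3 -c "
from plant import ctrl
print(ctrl.sign_off())"
```

```text
the job is handed in; nothing more can be done
None
```

The plate hangs upright by its notch on the blue stand's stud, after being pressed against the slot's closed end at about 5 N for just over a second; the robot is clear of it, the carton and chisel were never approached, and I handed the job in at about 19 s.

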